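# Bring the cast round to the pointer and lock the turntable

### The arm

A 6-joint arm with a two-finger parallel gripper is mounted at the origin on a cart in front of the work surface, level with it; the furniture and walls round the work are solid. World frame = base frame: x ahead of the robot, y to its left, z up, the work surface at z = 0. Lengths are in m, angles in rad, forces in N, time in s.
With the tool pointing down it reaches from about 0.375 to 0.925 m from the base axis. Payload 5.7 kg.
Tool frame: the origin (TCP) lies midway between the tips of the shut fingers; the grasp point (between the pads) lies 19 mm behind it; z points along the fingers, y is the line along which they close (so a half turn about z gives the same grasp; the last joint's range is limited). The gripper opens to 85 mm and grips with 20 to 120 N. Pads are 22 mm wide; open, the fingers measure 114 mm over their backs; the gripper's body (76 mm by 85 mm) begins 54 mm behind the grasp point. The pads swing forward as they close: fully open they stand 13 mm farther back than shut.
Start: joints at [1.08, 0.359, 1.51, -0, 1.272, -0.115], TCP at [0.22, 0.558, 0.231] pointing down, gripper open.
Joint ranges: [-2.97, 2.97], [-1.01, 2.36], [0.21, 2.38], [-0.96, 4.11], [0.2, 2.71], [-2.98, 2.98]. Speed limits (rad/s): [2.39, 2.39, 3.14, 3.14, 3.14, 3.14].

### API

Orientations are given as [roll, pitch, yaw] about the fixed x, y, z axes, in that order (R = Rz(yaw) Ry(pitch) Rx(roll)).
In Python, from plant import sense, viewer, workorder, models gives the robot as it stands. The module is installed in compiled form; this text tells all that it offers.
- The arm moves only by the tool drive_tool, never from a script. Its argument "deltas" is a list of rows, each a list of 2 entries, a list of its own where there are three numbers: the shift along the tool's x, y, z in mm, then the turn about the tool's z in rad. In form: [[[tx, ty, tz], roll], ...]. A call has 1 to 20 rows; each row is the pose to reach, as a shift and turn from the pose commanded when the call began, along the tool's axes at that moment; what a row does not reach only later rows make up. A row lasts 1/8 s, in which the tool goes at most 62.5 mm and 10.7 degrees, less where a joint would pass 70% of its speed; a pose out of reach is approached as far as the arm can. A call with a gripper value outside its range is refused whole. "hand" is the finger opening in mm, from 0 to 85.4, set as the call begins (left out, the last holds). The fingers move at their own pace and stop on an object; the grip force is fixed at half the most. Time passes only in rows, so rows that repeat a pose let the fingers close. It gives the time, the measured TCP pose, the force, the opening and the grip force at its end, in the units of the state.
- sense(): the state, without advancing time (a new reading comes with each control period).
- viewer.snapshot(name): name is "side" or "top"; returns a dict with "img" (480x640x3 uint8, red, green, blue), "fx", "fy", "cx", "cy" (pixels), "R" (3x3) and "t" (3): a world point X has camera coordinates R X + t. Camera axes: x right, y down, z forward; pixel columns grow to the right and rows downward; lengths in m; the calibration is good to about 2 mm. A picture is of the moment at which its call begins. There is no depth.
- workorder.hand_in(): hands the job in; it is judged then, once.
Trained networks look in a picture, given as the dict that the camera call returned (one of the last four; its "shot" number tells which), for a name from the list of things; names that differ only in an ending like _2 or _b are one class to them, and where a whole thing is asked for, a point or a joint stands for the part that bears it (a point fixed in the world has none). Each returns a list of dicts, best first, with "score" (0 to 1); they miss things now and then, are a little off and sometimes report something else, mostly with a low value. They report only what shows in the picture. A call takes as long as a camera call.
- models.search_frame(picture, label): "point" ([row, column] in pixels, amid what is visible of it).
- models.masks_of(picture, label): "region" (480x640 bool, what is visible of it) and "point" ([row, column] in pixels, amid what is visible of it).
The state is a dict: "clock": time; "joints": joint angles; "joint_vel": joint speeds; "effort": joint torques, N m; "eef_pos": TCP position; "ee_rot": TCP orientation; "force": force on the tool from outside, world axes, zero at the start; "ft_torque": the same for the moment, N m; "finger_gap": finger opening in m; "grasp_force": force on a finger pad.
Only numpy, scipy, OpenCV 4.12 (cv2) and the standard library are available. Lean on these libraries where they do the work, as an engineer would, in place of code of your own. Each camera call takes 0.05 s, during which the arm holds its last target. There are 200 camera calls.

### The job

With a fingertip, gently push the spokes of the bench turntable round, either way, until the plaster dental cast on it stands in line with the white arrow on the stand and the table is at rest. Then push the swing clamp's arm fully home over the turntable's rim. Only push: do not take a spoke or the arm between the fingers, do not touch the four things standing on the turntable, and leave the pot, the jar and the bur block beside it where they are.

Things in the scene. Friction and masses are not known exactly. Their poses are not given: they have to be found in the camera images.
- stand: Grey stand fixed to the bench; origin on the bench top under the turntable's axis. Round foot, radius 86 mm, 10 mm high. Its -x points along the black tongue with the white arrow (44 mm wide, out to 160 mm from the axis, 9 mm high). Its -y points along the lug (46 mm wide, out to 180 mm, 10 mm high) with the clamp post. Seen from above, x, y are as usual (y 90 degrees counterclockwise of x).
- table_centre (a point): On the turntable's axis at its upper face, 36 mm above the bench; turns with the disc, x and y axes along the spokes. Aluminium disc, radius 92 mm, from 18 to 36 mm above the bench. Four level radial steel spokes, 12 mm thick, centre line 30 mm above the bench, reach out to 143 mm from the axis and end in black balls 16 mm across. Between and under them all is free down to the stand.
- turntable (a joint): Angle of the turntable in rad, counterclockwise from above; 0 (or any whole turn) when the cast is in line with the arrow. Starts between 0.9 and 5.4. Turns both ways without stops, takes about 1.3 N at 115 mm from the axis and stays where it is left.
- cast_front (a point): Point at the disc's edge in front of the cast, 90 mm from the axis, 36 mm above the bench; turns with the disc. In line means that it lies on the line from the axis to the arrow's tip. The four spokes stand at 45 and 135 degrees to either side of this point's direction from the axis.
- pointer_tip (a point): Inner tip of the flat white arrow on the stand, 105 mm from the axis, 9 mm above the bench; the arrow points at the axis.
- clamp_pivot (a point): On the clamp post's vertical axis, 155 mm from the turntable's axis towards -y of the stand, 52 mm above the bench (mid-height of the arm). Post radius 9 mm, arm's hub radius 13 mm, top of it all 67 mm above the bench.
- clamp_tip (a point): Free end of the dark steel clamp arm, 70 mm from the pivot, mid-height. The arm is level, 12 mm wide, 42 to 62 mm above the bench, with a small rubber foot under its end reaching down to 38 mm. The point's x axis lies along the arm, outward.
- clamp_arm (a joint): Angle of the clamp arm in rad, counterclockwise from above. 0: open, arm along +x of the stand, tangential and clear of the table. 1.57: fully home against its stop, arm pointing at the turntable's axis with its end over the rim. Starts at 0 to 0.3; takes about 1.2 N at 50 mm from the pivot and stays where it is left.
- cast: Beige plaster dental cast with teeth, 60 x 66 x 31 mm, fixed on the disc 56 mm from the axis; origin at the centre of its underside, top 67 mm above the bench. Not to be touched.
- buff: Pink polishing wheel, 28 mm across, 7 mm thick, fixed on the disc, 90 degrees counterclockwise (from above) from the cast. Not to be touched.
- cup: Small wax cup, 45 mm across, 36 mm high, fixed on the disc across from the cast; top 72 mm above the bench. Not to be touched.
- wax_box: Clear box with wax, 60 x 30 x 26 mm, fixed on the disc, 90 degrees clockwise from the cast. Not to be touched.
- pot: White pot, 67 mm across, 58 mm high, loose on the bench, about 215 mm from the axis towards +y of the stand; origin under its centre. Leave alone.
- jar: Glass jar with black lid, 52 mm across, 52 mm high, loose, about 190 mm from the axis towards +x of the stand; origin under its centre. Leave alone.
- burs: Wooden block with burs, 24 x 62 x 48 mm, loose, about 205 mm from the axis between -x and +y of the stand; origin under its centre. Leave alone.

How it is judged:
On the way:
1. the cast is in line with the arrow and at rest while the clamp is still open (under 0.6 rad) (y of cast_front in the frame of stand between -0.01 and 0.01 m and x of cast_front in the frame of stand below 0 m and velocity of joint turntable between -0.05 and 0.05 rad/s and value of joint clamp_arm below 0.6 rad), for 0.3 s.
At the end, for the whole second after the job is handed in: The point in front of the cast is within 10 mm sideways of the arrow's line (about 6 degrees), the turntable is at rest (under 0.05 rad/s) and the clamp arm is home over the rim (above 1.42 of 1.57 rad) (y of cast_front in the frame of stand between -0.01 and 0.01 m and x of cast_front in the frame of stand below 0 m and velocity of joint turntable between -0.05 and 0.05 rad/s and value of joint clamp_arm above 1.42 rad); the robot touches nothing.
It fails at once if a thing standing on the turntable is touched (over 0.5 N) (contact force between any of the fingers, the arm and cast above 0.5 N or contact force between any of the fingers, the arm and buff above 0.5 N or contact force between any of the fingers, the arm and cup above 0.5 N or contact force between any of the fingers, the arm and wax_box above 0.5 N).
It fails at once if the turntable, clamp or stand is pushed with more than 40 N (contact force between any of the fingers, the arm and stand above 40 N).
It fails at once if a spoke or the clamp's arm is taken between the fingers ((x of the grasp point in the frame of table_centre between 0.095 and 0.15 m and y of the grasp point in the frame of table_centre between -0.007 and 0.007 m and z of the grasp point in the frame of table_centre below 0.012 m and contact force between the fingers and stand above 1 N) or (x of the grasp point in the frame of table_centre between -0.15 and -0.095 m and y of the grasp point in the frame of table_centre between -0.007 and 0.007 m and z of the grasp point in the frame of table_centre below 0.012 m and contact force between the fingers and stand above 1 N) or (y of the grasp point in the frame of table_centre between 0.095 and 0.15 m and x of the grasp point in the frame of table_centre between -0.007 and 0.007 m and z of the grasp point in the frame of table_centre below 0.012 m and contact force between the fingers and stand above 1 N) or (y of the grasp point in the frame of table_centre between -0.15 and -0.095 m and x of the grasp point in the frame of table_centre between -0.007 and 0.007 m and z of the grasp point in the frame of table_centre below 0.012 m and contact force between the fingers and stand above 1 N) or (x of the grasp point in the frame of clamp_tip between -0.06 and 0.01 m and y of the grasp point in the frame of clamp_tip between -0.007 and 0.007 m and z of the grasp point in the frame of clamp_tip below 0.02 m and contact force between the fingers and stand above 1 N)).
It fails at once if the pot, the jar or the bur block is moved more than 15 mm (distance of any of pot, jar, burs from where it was at the start of the episode above 0.015 m).
It also fails if it takes over 67 s, if anything falls off the work surface, if the arm or the gripper's body presses on something with over 40 N, if the wrist force passes 120 N, or if a joint passes its speed limit or range.

## Working session

There is one attempt and no reset: what is moved stays moved. The work goes in short steps, Python scripts to look and compute and a tool call to move; the robot and the scene stay as the last step left them, time stands still between calls to the robot, and variables do not carry over. Pictures are saved under pics/ and viewed, at most 10 in all, crops included, and the job is handed in when it is done.

Besides the shell and the picture viewer there is one more tool, called after "Emit:" in YAML: its name, and indented under it one key for each argument. drive_tool: Moves the arm, as the interface text tells. Its arguments: {"type":"object","properties":{"deltas":{"type":"array"},"hand":{"type":"number"}},"required":["deltas"]}

```bash
mkdir -p pics; cat > h.py <<'E'
import numpy as np, cv2
from plant import sense, viewer, workorder, models
def snap(n,f=None):
    p=viewer.snapshot(n)
    if f: cv2.imwrite('pics/'+f,p['img'][:,:,::-1])
    return p
def unproj(p,rc,z):
    R=np.array(p['R']);t=np.array(p['t']);r,c=rc
    d=R.T@np.array([(c-p['cx'])/p['fx'],(r-p['cy'])/p['fy'],1]);o=-R.T@t
    return o+d*(z-o[2])/d[2]
def proj(p,X):
    q=np.array(p['R'])@np.array(X)+np.array(p['t']);return [p['fy']*q[1]/q[2]+p['cy'],p['fx']*q[0]/q[2]+p['cx']]
E
python3 - <<'E'
from h import *
s=sense();print(s['clock'],s['eef_pos'],s['ee_rot'],s['finger_gap'])
p=snap('top','t0.png');q=snap('side','s0.png')
for k,z in dict(cast=.05,buff=.05,cup=.06,wax_box=.05,pot=.05,jar=.05,burs=.04,clamp_tip=.052,clamp_pivot=.06,stand=.01,table_centre=.036,pointer_tip=.009,cast_front=.036).items():
    for c,n in((p,'top'),(q,'side')):
        try:
            for d in models.search_frame(c,k)[:2]: print(k,n,np.round(d['score'],2),np.round(d['point']),unproj(c,d['point'],z).round(3))
        except Exception as e: print(k,n,e)
E
```

```text
0.0 [0.21985962 0.55749368 0.23042914] [-3.13966883e+00 -2.36339909e-04  2.76580898e+00] 0.08521314807750957
cast top 0.77 [232. 311.] [0.601 0.166 0.05 ]
cast side 0.88 [230. 321.] [0.605 0.157 0.05 ]
cast side 0.18 [262. 310.] [0.586 0.053 0.05 ]
buff top 0.56 [270. 322.] [0.525 0.143 0.05 ]
cup top 0.68 [258. 358.] [0.549 0.073 0.06 ]
cup side 0.66 [252. 289.] [0.548 0.07  0.06 ]
wax_box top 0.61 [224. 346.] [0.618 0.097 0.05 ]
wax_box side 0.67 [254. 329.] [0.62  0.077 0.05 ]
pot top 0.67 [252. 230.] [0.557 0.329 0.05 ]
pot top 0.28 [226. 409.] [ 0.615 -0.028  0.05 ]
pot side 0.85 [194. 299.] [0.552 0.297 0.05 ]
jar top 0.7 [155. 335.] [0.755 0.12  0.05 ]
jar side 0.59 [252. 405.] [0.76  0.092 0.05 ]
jar side 0.39 [219. 231.] [0.42 0.19 0.05]
burs top 0.92 [330. 264.] [0.405 0.258 0.04 ]
burs side 0.71 [219. 231.] [0.416 0.203 0.04 ]
clamp_tip top 0.92 [223. 410.] [ 0.621 -0.03   0.052]
clamp_tip side 0.8 [291. 332.] [ 0.626 -0.023  0.052]
clamp_pivot top 0.76 [242. 342.] [0.58  0.105 0.06 ]
clamp_pivot side 0.84 [264. 307.] [0.583 0.036 0.06 ]
stand top 0.95 [244. 339.] [0.579 0.11  0.01 ]
stand side 0.62 [251. 306.] [0.576 0.138 0.01 ]
stand side 0.56 [260. 310.] [0.585 0.109 0.01 ]
table_centre top 0.77 [244. 335.] [0.578 0.118 0.036]
table_centre top 0.73 [221. 347.] [0.625 0.095 0.036]
table_centre side 0.9 [251. 305.] [0.576 0.105 0.036]
table_centre side 0.56 [261. 307.] [0.58  0.073 0.036]
pointer_tip top 0.66 [246. 344.] [0.577 0.099 0.009]
pointer_tip side 0.64 [262. 306.] [0.578 0.106 0.009]
cast_front top 0.7 [245. 334.] [0.576 0.121 0.036]
cast_front side 0.92 [253. 308.] [0.582 0.098 0.036]
```

```bash
python3 - <<'E'
import cv2
a=cv2.imread('pics/t0.png')[110:370,190:450];cv2.imwrite('pics/t0c.png',cv2.resize(a,(598,598),interpolation=cv2.INTER_CUBIC))
E
```

```text
(no output)
```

View pics/t0c.png

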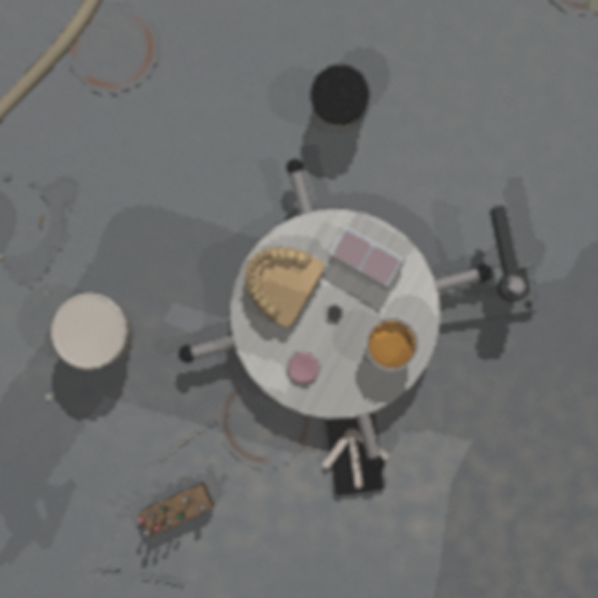

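View pics/s0.png

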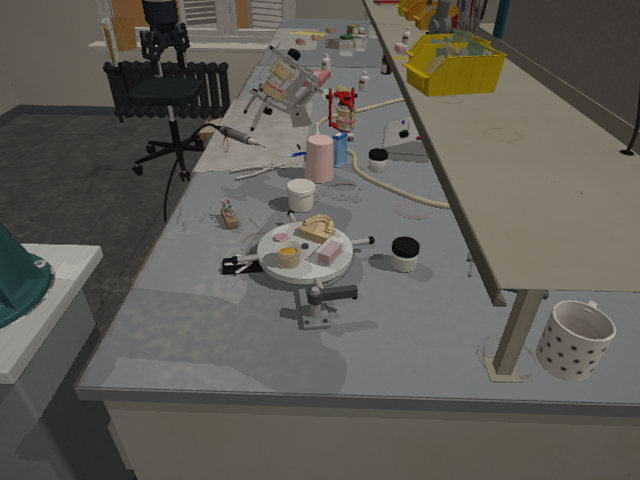

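The top view (crop scale 2.3, offset row 110, col 190) shows four spoke balls at crop (295,167), (485,272), (186,353) and about (377,455). The clamp hub is at (513,288) with its tip at (498,208). The cast is up-left and the arrow tongue is at the bottom, ending around (334–383,495). The side view agrees with this.

```bash
python3 - <<'E'
from h import *
p=snap('top')
f=lambda x,y,z: unproj(p,(110+(y+.5)/2.3-.5,190+(x+.5)/2.3-.5),z)[:2]
B=[f(295,167,.03),f(485,272,.03),f(186,353,.03)]
c=(B[1]+B[2])/2
print('balls',np.round(B,4),'mid',c.round(4),[np.linalg.norm(b-c).round(4) for b in B],[np.degrees(np.arctan2(*(b-c)[::-1])).round(1) for b in B])
m=np.array(p['img']); # disc fit
g=((m.min(2)>120)).astype(np.uint8); 
r=models.masks_of(p,'table_centre')
for d in r[:2]:
    ys,xs=np.nonzero(d['region']);print(d['score'],len(ys),xs.min(),xs.max(),ys.min(),ys.max())
# disc extremes from crop at z=.036
e=[f(230,313,.036),f(441,313,.036),f(335,208,.036),f(335,417,.036)]
print('disc',np.round(e,4),((e[0]+e[1])/2).round(4),((e[2]+e[3])/2).round(4))
hub=f(513,288,.067);tip=f(498,208,.06)
print('hub',hub,'tip',tip,np.linalg.norm(hub-c),np.linalg.norm(tip-hub),np.degrees(np.arctan2(*(hub-c)[::-1]))+90,np.degrees(np.arctan2(*(tip-hub)[::-1])))
te=[f(334,497,.009),f(383,492,.009)];tm=sum(te)/2
print('tongue',te,np.linalg.norm(te[0]-te[1]),np.linalg.norm(tm-c),np.degrees(np.arctan2(*(tm-c)[::-1]))-180)
ar=[f(352,432,.009),f(359,487,.009)];print('arrow',[np.linalg.norm(a-c) for a in ar],np.degrees(np.arctan2(*(ar[0]-ar[1])[::-1])))
for k,z in(('cast',.055),('cup',.06)):
    d=models.masks_of(p,k)[0];ca=unproj(p,d['point'],z)[:2];print(k,ca,np.linalg.norm(ca-c),np.degrees(np.arctan2(*(ca-c)[::-1])))
s=sense();print(s['clock'])
E
```

```text
balls [[ 0.7042  0.1554]
 [ 0.6125 -0.0133]
 [ 0.5373  0.2489]] mid [0.5749 0.1178] [np.float64(0.1346), np.float64(0.1364), np.float64(0.1364)] [np.float64(16.2), np.float64(-74.0), np.float64(106.0)]
0.97 7041 267 402 179 314
disc [[0.5729 0.21  ]
 [0.5755 0.0255]
 [0.6668 0.1192]
 [0.4836 0.1166]] [0.5742 0.1178] [0.5752 0.1179]
hub [ 0.59560519 -0.03230633] tip [ 0.66464793 -0.02039041] 0.15151683159596172 0.07006346669148995 7.853346640679263 9.792073559980397
tongue [array([0.41194215, 0.11670097]), array([0.41719836, 0.07328103])] 0.043736933483935723 0.16194478208946259 -351.90706982933943
arrow [np.float64(0.10649592650826858), np.float64(0.15545770033738865)] 8.042563022346222
cast [0.59940877 0.16535614] 0.053508519579597597 62.74231980203718
cup [0.54754534 0.07243546] 0.05296586393135991 -121.097798438449
1.6
```

Emit:
drive_tool:
  deltas:
    - [[-20,-7,0],0.08]
    - [[-55,-20,0],0.17]
    - [[-90,-33,0],0.26]
    - [[-130,-48,0],0.36]
    - [[-170,-62,0],0.46]
    - [[-210,-77,0],0.56]
    - [[-250,-92,0],0.66]
    - [[-290,-107,0],0.77]
    - [[-330,-121,0],0.88]
    - [[-370,-136,10],0.99]
    - [[-405,-149,30],1.09]
    - [[-430,-158,55],1.16]
    - [[-446,-164,80],1.196]
    - [[-446,-164,100],1.196]
    - [[-446,-164,110],1.196]
    - [[-446,-164,110],1.196]
  hand: 0

```text
clock: 3.6
eef_pos: [0.5743, 0.2419, 0.1208]
ee_rot: [-3.14, 0.0, 1.57]
force: [-0.1, 0.0, -0.1]
finger_gap: 0.0
grasp_force: 0.0
```

Emit:
drive_tool:
  deltas:
    - [[0,0,15],0]
    - [[0,0,35],0]
    - [[0,0,55],0]
    - [[0,0,75],0]
    - [[0,0,90],0]
    - [[0,0,98],0]
    - [[0,0,101],0]
    - [[0,0,101],0]

```text
clock: 4.6
eef_pos: [0.5752, 0.2419, 0.0205]
ee_rot: [3.141, -0.0, 1.57]
force: [-0.5, 0.4, -0.6]
finger_gap: 0.0004
grasp_force: 0.0
```

```bash
cat > arc.py <<'E'
import sys
from h import *
# arc about c, from current pos, to world angles, tool-frame rows; yaw follows if k=1
def arc(c,r,angs,k=1):
    s=sense();p=np.array(s['eef_pos'])[:2];y=s['ee_rot'][2]
    a0=np.arctan2(*(p-c)[::-1]);print('now',np.degrees(a0).round(1),np.linalg.norm(p-c).round(4),'yaw',np.degrees(y).round(1),s['eef_pos'])
    out=[]
    for a in np.radians(angs):
        d=c+r*np.array([np.cos(a),np.sin(a)])-p
        out.append([[int(round(1000*(d@[np.cos(y),np.sin(y)]))),int(round(1000*(d@[np.sin(y),-np.cos(y)]))),0],round(-k*(a-a0),2)])
    print(out)
E
python3 - <<'E'
from arc import *
p=snap('top','t1.png')
cv2.imwrite('pics/t1c.png',cv2.resize(p['img'][150:330,230:430,::-1],(600,540)))
arc(np.array([.575,.118]),.122,[91,94,97,101,105,109,113,117,121,125,129,133,137,141,145,148,150,151,151])
E
```

```text
now 89.8 0.124 yaw 89.9 [0.57534354 0.24199092 0.02080255]
[[[-2, -2, 0], np.float64(-0.02)], [[-2, -9, 0], np.float64(-0.07)], [[-3, -15, 0], np.float64(-0.12)], [[-4, -24, 0], np.float64(-0.19)], [[-6, -32, 0], np.float64(-0.26)], [[-9, -40, 0], np.float64(-0.33)], [[-12, -48, 0], np.float64(-0.4)], [[-15, -56, 0], np.float64(-0.47)], [[-19, -63, 0], np.float64(-0.54)], [[-24, -70, 0], np.float64(-0.61)], [[-29, -77, 0], np.float64(-0.68)], [[-35, -84, 0], np.float64(-0.75)], [[-41, -90, 0], np.float64(-0.82)], [[-47, -95, 0], np.float64(-0.89)], [[-54, -100, 0], np.float64(-0.96)], [[-59, -104, 0], np.float64(-1.02)], [[-63, -106, 0], np.float64(-1.05)], [[-65, -107, 0], np.float64(-1.07)], [[-65, -107, 0], np.float64(-1.07)]]
```

View pics/t1c.png

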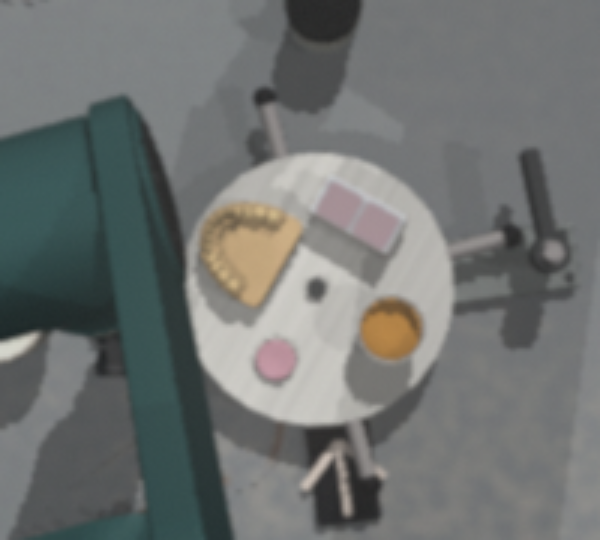

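The arm covers the left side of the table. The disc hasn't moved: its hub is at crop (316,289) and the right ball at (513,237). I'll push now.

Emit:
drive_tool:
  deltas:
    - [[-2,-2,0],-0.02]
    - [[-2,-9,0],-0.07]
    - [[-3,-15,0],-0.12]
    - [[-4,-24,0],-0.19]
    - [[-6,-32,0],-0.26]
    - [[-9,-40,0],-0.33]
    - [[-12,-48,0],-0.4]
    - [[-15,-56,0],-0.47]
    - [[-19,-63,0],-0.54]
    - [[-24,-70,0],-0.61]
    - [[-29,-77,0],-0.68]
    - [[-35,-84,0],-0.75]
    - [[-41,-90,0],-0.82]
    - [[-47,-95,0],-0.89]
    - [[-54,-100,0],-0.96]
    - [[-59,-104,0],-1.02]
    - [[-63,-106,0],-1.05]
    - [[-65,-107,0],-1.07]
    - [[-65,-107,0],-1.07]

```text
clock: 7.02
eef_pos: [0.468, 0.1769, 0.0205]
ee_rot: [3.141, 0.0, 2.64]
force: [0.2, 0.2, 0.9]
finger_gap: -0.0
grasp_force: 0.4
```

```bash
cat > ang.py <<'E'
from arc import *
C=np.array([.575,.118])
def angles(p):
    for k,z,off in(('cast',.052,0),('cup',.054,180),('buff',.042,-90),('wax_box',.05,90)):
        for d in models.masks_of(p,k)[:1]:
            a=unproj(p,d['point'],z)[:2]-C;print(k,round(d['score'],2),'r',np.linalg.norm(a).round(3),'cast dir',round((np.degrees(np.arctan2(*a[::-1]))+off)%360,1))
E
python3 - <<'E'
from ang import *
p=snap('top','t2.png');angles(p);print(sense()['force'])
arc(C,.122,[153,156,160,164,168,172,176,180,184,188,192,196,198,199,199])
E
```

```text
cast 0.77 r 0.056 cast dir 114.1
cup 0.82 r 0.059 cast dir 120.2
wax_box 0.63 r 0.05 cast dir 118.3
[ 0.22773856  0.55730303 -0.50374501]
now 151.2 0.1223 yaw 151.2 [0.46784034 0.17700978 0.02022472]
[[[0, -4, 0], np.float64(-0.03)], [[-1, -10, 0], np.float64(-0.08)], [[-2, -19, 0], np.float64(-0.15)], [[-3, -27, 0], np.float64(-0.22)], [[-6, -35, 0], np.float64(-0.29)], [[-8, -43, 0], np.float64(-0.36)], [[-12, -51, 0], np.float64(-0.43)], [[-15, -59, 0], np.float64(-0.5)], [[-20, -66, 0], np.float64(-0.57)], [[-25, -73, 0], np.float64(-0.64)], [[-30, -80, 0], np.float64(-0.71)], [[-36, -86, 0], np.float64(-0.78)], [[-39, -89, 0], np.float64(-0.82)], [[-40, -90, 0], np.float64(-0.83)], [[-40, -90, 0], np.float64(-0.83)]]
```

Emit:
drive_tool:
  deltas:
    - [[0,-4,0],-0.03]
    - [[-1,-10,0],-0.08]
    - [[-2,-19,0],-0.15]
    - [[-3,-27,0],-0.22]
    - [[-6,-35,0],-0.29]
    - [[-8,-43,0],-0.36]
    - [[-12,-51,0],-0.43]
    - [[-15,-59,0],-0.5]
    - [[-20,-66,0],-0.57]
    - [[-25,-73,0],-0.64]
    - [[-30,-80,0],-0.71]
    - [[-36,-86,0],-0.78]
    - [[-39,-89,0],-0.82]
    - [[-40,-90,0],-0.83]
    - [[-40,-90,0],-0.83]

```text
clock: 9.15
eef_pos: [0.4591, 0.0787, 0.0202]
ee_rot: [3.142, -0.001, -2.814]
force: [-0.6, 0.9, 1.1]
finger_gap: -0.0002
grasp_force: 0.2
```

```bash
python3 - <<'E'
from ang import *
p=snap('top','t3.png');angles(p);print(sense()['force'])
cv2.imwrite('pics/t3c.png',cv2.resize(p['img'][150:330,230:430,::-1],(600,540)))
arc(C,.122,[201,204,207,210,212,214,216,217,218,219,220,221,222])
E
```

```text
cast 0.72 r 0.058 cast dir 162.1
cup 0.91 r 0.058 cast dir 167.2
buff 0.57 r 0.052 cast dir 166.0
wax_box 0.58 r 0.055 cast dir 168.1
[-0.9433448   0.99226473 -0.44343125]
now -161.3 0.1221 yaw -161.2 [0.45938982 0.07887496 0.02024213]
[[[0, -5, 0], np.float64(-6.32)], [[-1, -11, 0], np.float64(-6.38)], [[-1, -18, 0], np.float64(-6.43)], [[-2, -24, 0], np.float64(-6.48)], [[-3, -28, 0], np.float64(-6.52)], [[-4, -32, 0], np.float64(-6.55)], [[-5, -36, 0], np.float64(-6.59)], [[-6, -38, 0], np.float64(-6.6)], [[-7, -40, 0], np.float64(-6.62)], [[-8, -42, 0], np.float64(-6.64)], [[-8, -44, 0], np.float64(-6.65)], [[-9, -46, 0], np.float64(-6.67)], [[-10, -48, 0], np.float64(-6.69)]]
```

View pics/t3c.png

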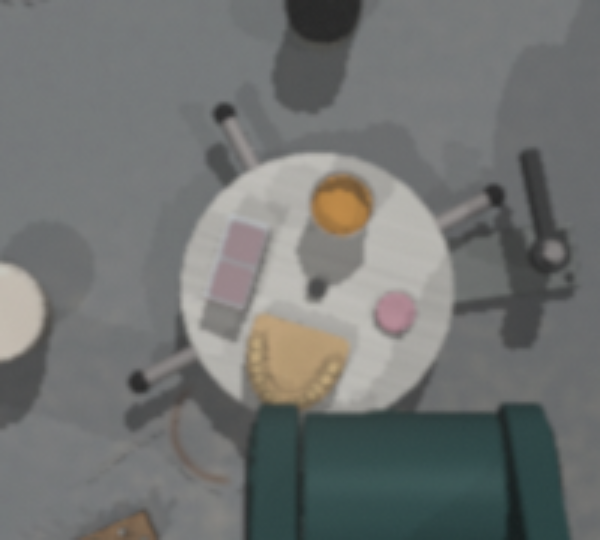

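The arm covers the bottom of the view. Balls are at crop (225,113), (494,196) and (139,381), so I'll get the angle from those.

```bash
cat >> ang.py <<'E'
def balls(p,pts,ox=230,oy=150,s=3):
    B=[unproj(p,(oy+(y+.5)/s-.5,ox+(x+.5)/s-.5),.03)[:2] for x,y in pts]
    for b in B: print('ball r',np.linalg.norm(b-C).round(4),'cast mod90',round((np.degrees(np.arctan2(*(b-C)[::-1]))+45)%90,1))
    d=B[1]-B[2];print('line',round((np.degrees(np.arctan2(*d[::-1]))+45)%90,1),'mid',(B[1]+B[2])/2)
E
python3 - <<'E'
from ang import *
p=snap('top');balls(p,[(225,113),(494,196),(139,381)])
E
```

```text
ball r 0.1349 cast mod90 73.5
ball r 0.1346 cast mod90 73.2
ball r 0.1357 cast mod90 73.5
line 73.4 mid [0.57448267 0.11832656]
```

Emit:
drive_tool:
  deltas:
    - [[0,-5,0],-0.04]
    - [[-1,-11,0],-0.1]
    - [[-1,-18,0],-0.15]
    - [[-2,-24,0],-0.2]
    - [[-3,-28,0],-0.24]
    - [[-4,-32,0],-0.27]
    - [[-5,-36,0],-0.31]
    - [[-6,-38,0],-0.32]
    - [[-7,-40,0],-0.34]
    - [[-8,-42,0],-0.36]
    - [[-8,-44,0],-0.37]
    - [[-9,-46,0],-0.39]
    - [[-10,-48,0],-0.41]
    - [[-11,-50,0],-0.42]
    - [[-11,-50,0],-0.42]
    - [[-11,-50,0],-0.42]

```text
clock: 11.45
eef_pos: [0.4864, 0.0349, 0.0204]
ee_rot: [-3.141, 0.0, -2.394]
force: [-1.2, -0.8, -0.8]
finger_gap: -0.0003
grasp_force: 0.2
```

```bash
python3 - <<'E'
from ang import *
p=snap('top','t4.png');angles(p);s=sense();print(s['force'],s['eef_pos'],s['clock'],s['ee_rot'])
cv2.imwrite('pics/t4c.png',cv2.resize(p['img'][150:330,230:430,::-1],(600,540)))
E
```

```text
cast 0.78 r 0.049 cast dir 183.2
cup 0.69 r 0.06 cast dir 188.7
wax_box 0.6 r 0.061 cast dir 190.1
[-0.16129437  1.24474204  0.14053597] [0.48635178 0.03500437 0.02038966] 11.7 [-3.14119107e+00  1.84112294e-04 -2.39332036e+00]
```

View pics/t4c.png

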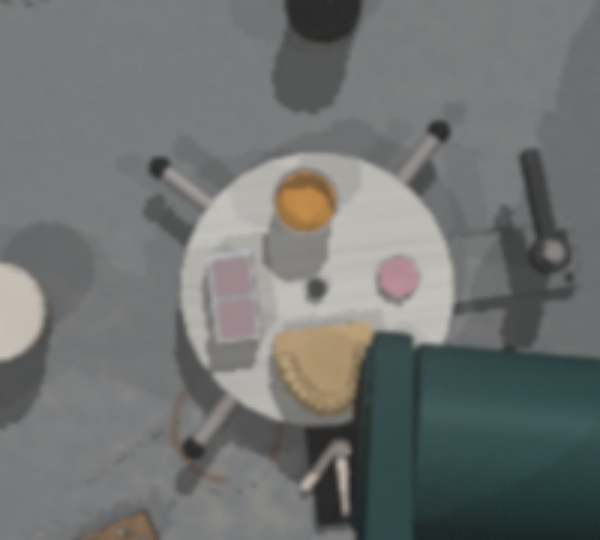

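Balls are at crop (160,168), (439,131) and (193,448), and the cast front points down the arrow. I'll check the angle, then back off and lift.

```bash
python3 - <<'E'
from ang import *
p=snap('top');balls(p,[(160,168),(439,131),(193,448)])
E
```

```text
ball r 0.1347 cast mod90 8.4
ball r 0.1348 cast mod90 8.0
ball r 0.1363 cast mod90 8.1
line 8.1 mid [0.57429923 0.11829013]
```

Emit:
drive_tool:
  deltas:
    - [[0,4,0],0]
    - [[0,10,0],0]
    - [[0,16,0],0]
    - [[0,20,-10],0]
    - [[0,20,-40],0]
    - [[0,20,-80],0]
    - [[0,20,-120],0]
    - [[0,20,-140],0]
    - [[0,20,-140],0]

```text
clock: 12.88
eef_pos: [0.4738, 0.0498, 0.1623]
ee_rot: [-3.138, 0.003, -2.393]
force: [0.3, -0.4, -0.3]
finger_gap: 0.0002
grasp_force: 0.0
```

Emit:
drive_tool:
  deltas:
    - [[-3,-13,0],0.12]
    - [[-6,-26,0],0.27]
    - [[-9,-40,0],0.42]
    - [[-12,-55,0],0.57]
    - [[-15,-70,0],0.72]
    - [[-19,-85,0],0.87]
    - [[-22,-100,0],1.02]
    - [[-25,-115,0],1.17]
    - [[-29,-130,0],1.32]
    - [[-32,-145,0],1.47]
    - [[-35,-160,0],1.62]
    - [[-38,-173,0],1.77]
    - [[-41,-185,0],1.92]
    - [[-43,-193,0],2.05]
    - [[-44,-198,0],2.145]
    - [[-44,-198,0],2.145]
    - [[-44,-198,0],2.145]

```text
clock: 15.0
eef_pos: [0.6387, -0.0652, 0.1594]
ee_rot: [-3.14, -0.001, 1.747]
force: [0.7, 0.3, -0.3]
finger_gap: -0.0001
grasp_force: 0.0
```

```bash
python3 - <<'E'
from ang import *
p=snap('top','t5.png');angles(p);s=sense();print(s['force'],s['eef_pos'],s['clock'],s['ee_rot'])
cv2.imwrite('pics/t5c.png',cv2.resize(p['img'][150:330,230:430,::-1],(600,540)))
E
```

```text
cast 0.61 r 0.049 cast dir 183.7
cup 0.72 r 0.061 cast dir 190.6
buff 0.58 r 0.057 cast dir 187.7
wax_box 0.93 r 0.065 cast dir 190.8
[-0.0209301  -0.49327064 -0.48480604] [ 0.63929285 -0.06534534  0.16028545] 15.25 [-3.14143508e+00  3.14753358e-05  1.74545541e+00]
```

View pics/t5c.png

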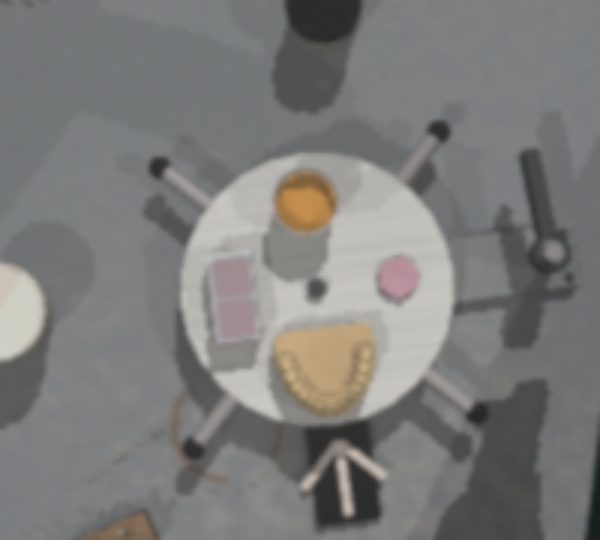

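The full view is clear now. The cast points down at the arrow tip (340,441), balls are at (160,168), (439,131), (193,448) and (478,411), and the clamp is still open. I'm surprised the gripper isn't visible, so I'll check that.

```bash
python3 - <<'E'
from h import *
p=snap('top','t6.png');X=sense()['eef_pos']
print('cam',-np.array(p['R']).T@np.array(p['t']),proj(p,X),proj(p,X+np.array([0,.04,.08])))
cv2.imwrite('pics/t6c.png',p['img'][100:400,320:640,::-1])
E
```

```text
cam [0.51653571 0.10863771 1.01898084] [np.float64(206.0380165388347), np.float64(439.736960824906)] [np.float64(198.75375037557066), np.float64(424.6967058314939)]
```

View pics/t6c.png

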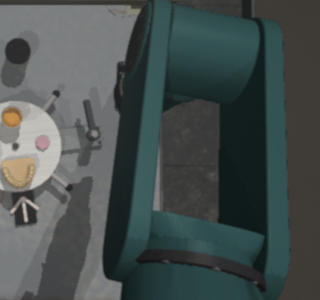

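The gripper is at crop (120,90), beside the clamp as intended. Now descending.

Emit:
drive_tool:
  deltas:
    - [[0,0,20],0]
    - [[0,0,45],0]
    - [[0,0,70],0]
    - [[0,0,90],0]
    - [[0,0,105],0]
    - [[0,0,112],0]
    - [[0,0,112],0]

```text
clock: 16.18
eef_pos: [0.6394, -0.0655, 0.0482]
ee_rot: [-3.141, -0.0, 1.745]
force: [-0.6, 0.7, 0.1]
finger_gap: -0.0003
grasp_force: 0.0
```

```bash
python3 - <<'E'
from arc import *
s=sense();print(s['force'])
arc(np.array([.5962,-.034]),.049,[-34,-30,-25,-20,-14,-8,-2,4,10,16,22,28,34,40,46,52,57,60,60])
E
```

```text
[-0.59355488  0.68863284  0.10019822]
now -36.1 0.0535 yaw 100.0 [ 0.63939299 -0.06551897  0.04815981]
[[[5, -2, 0], np.float64(-0.04)], [[7, 0, 0], np.float64(-0.11)], [[10, 3, 0], np.float64(-0.19)], [[14, 5, 0], np.float64(-0.28)], [[19, 8, 0], np.float64(-0.39)], [[23, 10, 0], np.float64(-0.49)], [[28, 11, 0], np.float64(-0.6)], [[33, 12, 0], np.float64(-0.7)], [[39, 12, 0], np.float64(-0.8)], [[44, 12, 0], np.float64(-0.91)], [[49, 11, 0], np.float64(-1.01)], [[54, 10, 0], np.float64(-1.12)], [[58, 8, 0], np.float64(-1.22)], [[63, 5, 0], np.float64(-1.33)], [[67, 3, 0], np.float64(-1.43)], [[71, -1, 0], np.float64(-1.54)], [[74, -4, 0], np.float64(-1.63)], [[76, -6, 0], np.float64(-1.68)], [[76, -6, 0], np.float64(-1.68)]]
```

Emit:
drive_tool:
  deltas:
    - [[5,-2,0],0]
    - [[7,0,0],0]
    - [[10,3,0],0]
    - [[14,5,0],0]
    - [[19,8,0],0]
    - [[23,10,0],-0.05]
    - [[28,11,0],-0.16]
    - [[33,12,0],-0.26]
    - [[39,12,0],-0.37]
    - [[44,12,0],-0.47]
    - [[49,11,0],-0.58]
    - [[54,10,0],-0.68]
    - [[58,8,0],-0.79]
    - [[63,5,0],-0.89]
    - [[67,3,0],-0.99]
    - [[71,-1,0],-1.1]
    - [[74,-4,0],-1.19]
    - [[76,-6,0],-1.24]
    - [[76,-6,0],-1.24]

```text
clock: 18.55
eef_pos: [0.6208, 0.0085, 0.0485]
ee_rot: [-3.141, 0.001, 2.985]
force: [0.8, 0.2, 0.6]
finger_gap: 0.0
grasp_force: 0.4
```

```bash
python3 - <<'E'
from arc import *
s=sense();print(s['force'])
p=snap('top','t7.png');cv2.imwrite('pics/t7c.png',cv2.resize(p['img'][150:330,230:480,::-1],(750,540)))
arc(np.array([.5962,-.034]),.049,[62,64,66,68,70,71,72,73,74,75,76,77,78])
E
```

```text
[0.82234286 0.15969805 0.56395579]
now 59.9 0.0491 yaw 171.0 [0.62082518 0.0084542  0.04845479]
[[[2, 1, 0], np.float64(-0.04)], [[3, 1, 0], np.float64(-0.07)], [[5, 2, 0], np.float64(-0.11)], [[7, 2, 0], np.float64(-0.14)], [[8, 2, 0], np.float64(-0.18)], [[9, 2, 0], np.float64(-0.19)], [[10, 3, 0], np.float64(-0.21)], [[11, 3, 0], np.float64(-0.23)], [[12, 3, 0], np.float64(-0.25)], [[13, 3, 0], np.float64(-0.26)], [[13, 3, 0], np.float64(-0.28)], [[14, 3, 0], np.float64(-0.3)], [[15, 3, 0], np.float64(-0.32)]]
```

View pics/t7c.png

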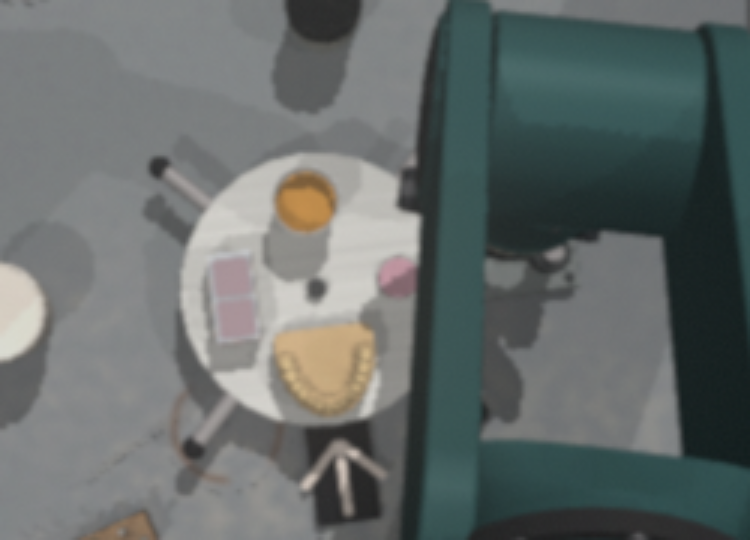

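The table hasn't moved: balls are still at (160,168) and (193,448). The gripper is pushing the clamp arm. I'll continue in small steps and watch the force.

Emit:
drive_tool:
  deltas:
    - [[2,1,0],-0.04]
    - [[3,1,0],-0.07]
    - [[5,2,0],-0.11]
    - [[7,2,0],-0.14]
    - [[8,2,0],-0.18]
    - [[9,2,0],-0.2]
    - [[10,3,0],-0.22]
    - [[10,3,0],-0.22]

```text
clock: 19.6
eef_pos: [0.6108, 0.0127, 0.0483]
ee_rot: [-3.141, -0.0, -3.078]
force: [1.4, -1.1, 0.5]
finger_gap: -0.0002
grasp_force: 0.6
```

Emit:
drive_tool:
  deltas:
    - [[1,0,0],-0.02]
    - [[2,0,0],-0.04]
    - [[3,0,0],-0.06]
    - [[3,0,0],-0.06]

```text
clock: 20.1
eef_pos: [0.6084, 0.013, 0.0483]
ee_rot: [3.141, 0.001, -3.018]
force: [3.6, 3.6, -1.8]
finger_gap: -0.0001
grasp_force: 1.9
```

Emit:
drive_tool:
  deltas:
    - [[0.5,0,0],0]
    - [[1,0,0],0]
    - [[1,0,0],0]

```text
clock: 20.48
eef_pos: [0.6084, 0.013, 0.0484]
ee_rot: [3.141, 0.003, -3.019]
force: [5.7, 4.9, -3.3]
finger_gap: 0.0002
grasp_force: 3.0
```

The arm is on its stop: the force rises with no further motion. Retreating and lifting.

Emit:
drive_tool:
  deltas:
    - [[-3,0,0],0]
    - [[-10,0,0],0]
    - [[-18,0,0],0]
    - [[-24,0,0],0]
    - [[-24,0,-20],0]
    - [[-24,0,-50],0]
    - [[-24,0,-90],0]
    - [[-24,0,-120],0]
    - [[-24,40,-130],0]
    - [[-24,90,-130],0]
    - [[-24,140,-130],0]
    - [[-24,190,-130],0]
    - [[-24,200,-130],0]
    - [[-24,200,-130],0]

```text
clock: 22.22
eef_pos: [0.6062, 0.2143, 0.1781]
ee_rot: [-3.141, -0.0, -3.017]
force: [0.1, 0.1, -1.1]
finger_gap: -0.0001
grasp_force: 0.0
```

```bash
python3 - <<'E'
from ang import *
print(sense()['eef_pos'])
p=snap('top','t8.png');q=snap('side','s8.png')
cv2.imwrite('pics/t8c.png',np.hstack([cv2.resize(p['img'][150:330,230:430,::-1],(400,360)),cv2.resize(q['img'][200:335,200:350,::-1],(400,360))]))
E
```

```text
[0.60617857 0.21428361 0.17814349]
```

View pics/t8c.png

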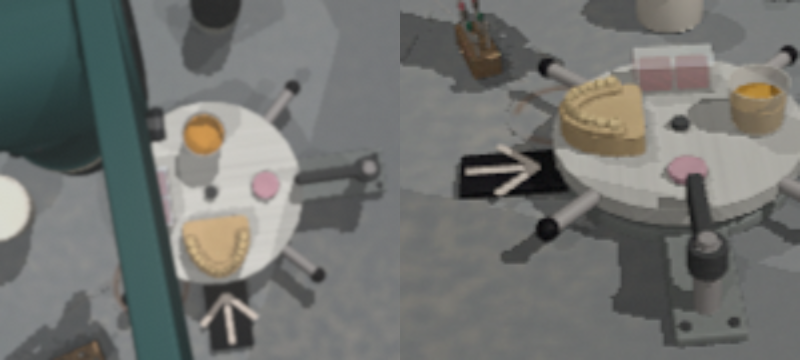

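The clamp arm points from its hub (369,167) to its tip (300,182) over the rim, at the disc centre. The cast is in line with the arrow and the gripper is clear of everything. Handing in.

```bash
python3 -c "
from plant import workorder
print(workorder.hand_in())"
```

```text
the job is handed in; nothing more can be done
None
```

The job is handed in, with no verdict returned: the cast measured within about a degree of the arrow's line before clamping and looked unmoved after, the clamp arm is home against its stop, and the gripper is clear of everything.

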